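# Push the master ring up the inspection incline

### The arm

A 7-joint arm with a two-finger parallel gripper is mounted at the origin on a cart in front of the work surface, level with it; the furniture and walls round the work are solid. World frame = base frame: x ahead of the robot, y to its left, z up, the work surface at z = 0. Lengths are in mm, angles in rad, forces in N, time in s.
With the tool pointing down it reaches from about 400 to 750 mm from the base axis. Payload 19.5 kg.
Tool frame: the origin (TCP) lies between the finger pads; the fingertips stand arm.tips_ahead ahead of it and the grasp point (between the pads) lies 3 mm ahead of it (arm.tips_ahead is the distance from the TCP to the fingertips, in mm); z points along the fingers, y is the direction in which the jaws open and shut (so a half turn about z gives the same grasp; the last joint's range is limited). The gripper opens to 85 mm and grips with 20 to 120 N. Pads are 22 mm wide; open, the fingers measure 114 mm over their backs; the gripper's body (76 mm by 85 mm) begins 54 mm behind the grasp point. The pads swing forward as they close: fully open they stand 13 mm farther back than shut.
Start: joints at [-1.303, 0.707, -0.028, 1.485, 0.022, 0.951, -0.075], TCP at [175.287, 547.606, 253.268] pointing down, gripper open.
Joint ranges: [-2.71, 2.71], [-0.32, 2.16], [-1.57, 1.52], [0, 2.45], [-1.46, 4.6], [0, 2.02], [-2.83, 2.83]. Speed limits (rad/s): [1.89, 1.89, 2.57, 2.57, 3.01, 3.01, 3.01].

### API

Orientations are given as a 3x3 rotation matrix whose columns are the frame's x, y, z axes.
In Python, from cell import arm gives the robot as it stands.
- The arm moves only by the tool apply_moves, never from a script. Its argument "moves" is a list of rows, each an object with "dp": the shift along the tool's x, y, z in units of 40 mm (1.0 is 40 mm), a list of three; "roll": the turn about the tool's z in units of 8 degrees (1.0 is 8 degrees). In form: [{"dp": [tx, ty, tz], "roll": roll}, ...]. A call has 1 to 12 rows; each row is the pose to reach, as a shift and turn from the pose measured when the call began, along the tool's axes at that moment; what a row does not reach only later rows make up. A row lasts 1/8 s, in which the tool goes at most 62.5 mm and 10.7 degrees, less where a joint would pass 70% of its speed; a pose out of reach is approached as far as the arm can. A call with a gripper value outside its range is refused whole. "claw" is the gripper command: -1 is fully open, 1 is shut, values between are in proportion, set as the call begins (left out, the last holds). The fingers move at their own pace and stop on an object; "newtons" is the grip in N (left out, the last holds). Time passes only in rows, so rows that repeat a pose let the fingers close. It gives the time, the measured TCP pose, the force and the opening at its end, in the units of the state.
- arm.get_obs(): the state, without advancing time (a new reading comes with each control period).
- arm.capture(name): name is "scene" or "top" or "wrist"; returns a dict with "pixels" (480x640x3 uint8, red, green, blue), "fx", "fy", "cx", "cy" (pixels), "R" (3x3) and "t" (3): a world point X has camera coordinates R X + t; the wrist camera has in their place "mount" (4x4, takes a point from camera to tool coordinates, whose origin is the TCP and whose axes are the flange's). Camera axes: x right, y down, z forward; pixel columns grow to the right and rows downward; lengths in mm; the calibration is good to about 2 mm. A picture is of the moment at which its call begins: read the wrist's pose just before it. There is no depth.
- arm.sign_off(): hands the job in, once; it reports no verdict.
Trained networks look in the newest picture that a camera, given by its name, has taken for a name from the list of things; names that differ only in an ending like _2 or _b are one class to them, and where a whole thing is asked for, a point or a joint stands for the part that bears it (a point fixed in the world has none). Each returns a list of dicts, best first, with "confidence" (0 to 1); they miss things now and then, are a little off and sometimes report something else, mostly with a low value. They report only what shows in the picture. A call takes as long as a camera call. They do not tell look-alikes from the thing itself.
- arm.boxes_of(camera, label): "bbox" ([left, top, right, bottom] in pixels, round what is visible of it).
- arm.pinpoint(camera, label): "point" ([column, row] in pixels: a listed point, or the origin of a listed thing).
The state is a dict: "time": time; "joint_pos": joint angles; "qd": joint speeds; "joint_efforts": joint torques, N m; "ee_pos": TCP position; "orientation": TCP orientation; "ft_force": force on the tool from outside, world axes, zero at the start; "moment": the same for the moment, N m; "gripper_width": opening from 0.0 (shut) to 1.0 (fully open).
Only numpy, scipy, OpenCV 4.12 (cv2) and the standard library are available. Lean on these libraries where they do the work, as an engineer would, in place of code of your own. Each camera call takes 0.05 s, during which the arm holds its last target. There are 200 camera calls.

### The job

Two round parts lie on the level landing at the foot of the two-lane inspection incline: a plain steel master ring and a ball bearing with black seals. Push the master ring up the ramp of its own lane, sliding and not lifted, until it lies flat against the stop bar at the top, and leave it resting there. Leave the bearing in the other lane where it lies.

Things in the scene. Friction and masses are not known exactly. Their poses are not given: they have to be found in the camera images.
- incline: Fixed two-lane metal incline. Frame upright: x level, up-ramp; y left across the lanes; z up; origin on the bench top under the line where landing and ramp meet, mid-width. Landing: level, 8 mm high, x = -98 to 0 mm, open in front. Ramp: rises 9 degrees from x = 0. Three rails 6 mm wide, 10 mm high, along y = -84, 0, +84 mm bound two lanes, 78 mm wide, centred on y = -42 and +42 mm.
- stop (a point): Middle of the stop bar's face at the top of the ramp, on the ramp surface: 150 mm up the slope from the foot of the ramp (x = 148, z = 31 mm in the incline's frame). The dark steel bar runs across both lanes, 14 mm thick, standing 26 mm above the ramp and square to it. A master ring touching it has its centre at x = 114, z = 36 mm in the incline's frame.
- ring_centre (a point): Centre, half-way up, of the loose master ring: plain bright steel, 66 mm outer diameter, 20 mm high, thick-walled, 0.2 to 0.4 kg. It lies flat on the landing in either one of the lanes, its centre 38 to 56 mm before the ramp (x = -56 to -38 mm in the incline's frame); z is its axis. Friction holds it on the ramp when let go.
- bearing_centre (a point): Centre, half-way up, of the loose ball bearing that lies flat on the landing in the other lane: 62 mm outer diameter, 14 mm high, 35 mm bore, with a black seal between its bright steel rings; z is its axis.
There are look-alikes about, which are no part of the job. Leave any purple look-alike of the part that bears ring_centre alone.

How it is judged (in metres and radians):
At the end, for the whole second after the job is handed in: The master ring lies flat on the ramp (its axis within 15 degrees of vertical, its centre under 44 mm above the bench), at rest and within 12 mm of touching the stop bar, in the lane that does not hold the bearing; the bearing of the other lane is within 20 mm of where it lay (x of ring_centre in the frame of incline between 0.102 and 0.12 m and z of ring_centre in the frame of incline below 0.044 m and angle between ring_centre's own z axis and vertical below 0.26 rad and linear speed of master_ring below 0.02 m/s and distance of bearing_centre from where it was at the start of the episode below 0.02 m and ((y of ring_centre in the frame of incline above 0.02 m and y of bearing_centre in the frame of incline below 0 m) or (y of ring_centre in the frame of incline below -0.02 m and y of bearing_centre in the frame of incline above 0 m))).
It fails at once if the master ring is lifted clear instead of being pushed (centre over 40 mm above the bench before the ramp, over 60 mm anywhere) ((x of ring_centre in the frame of incline below 0 m and z of ring_centre in the frame of incline above 0.04 m) or z of ring_centre in the frame of incline above 0.06 m).
It fails at once if the bearing in the other lane is moved more than 20 mm (distance of bearing_centre from where it was at the start of the episode above 0.02 m).
It also fails if it takes over 32 s, if anything falls off the work surface, if the arm or the gripper's body presses on something with over 40 N, if the wrist force passes 120 N, or if a joint passes its speed limit or range.

## Working session

There is one attempt and no reset: what is moved stays moved. The work goes in short steps, Python scripts to look and compute and a tool call to move; the robot and the scene stay as the last step left them, time stands still between calls to the robot, and variables do not carry over. Pictures are saved under pics/ and viewed, about 8 in all and at most 12, crops included, and the job is handed in when it is done.

Besides the shell and the picture viewer there is one more tool, called after "Request:" by a JSON object that holds its "name" and its "arguments". apply_moves: Moves the arm, as the interface text tells. Its arguments: {"type":"object","properties":{"moves":{"type":"array"},"claw":{"type":"number"},"newtons":{"type":"number"}},"required":["moves"]}

```bash
mkdir -p pics; ls
cat > h.py <<'E'
import numpy as np, cv2
from cell import arm
def cap(n,f=None):
    c=arm.capture(n)
    if f: cv2.imwrite('pics/'+f,cv2.cvtColor(c['pixels'],cv2.COLOR_RGB2BGR))
    return c
def ray(c,p):
    d=np.array([(p[0]-c['cx'])/c['fx'],(p[1]-c['cy'])/c['fy'],1.])
    R=np.array(c['R']);t=np.array(c['t']);return -R.T@t, R.T@d
def atz(c,p,z):
    o,d=ray(c,p);return o+d*(z-o[2])/d[2]
def proj(c,X):
    q=np.array(c['R'])@np.array(X)+np.array(c['t']);return [c['fx']*q[0]/q[2]+c['cx'],c['fy']*q[1]/q[2]+c['cy']]
E
python3 - <<'E'
from h import *
print(arm.tips_ahead, arm.get_obs())
for n in('scene','top'):
    c=cap(n,n+'1.png'); print(n,{k:v for k,v in c.items() if k!='pixels'})
    for l in('incline','stop','ring_centre','bearing_centre'):
        for r in arm.pinpoint(n,l)[:4]:
            z={'incline':0,'stop':31,'ring_centre':18,'bearing_centre':15}[l]
            print(l,r,atz(c,r['point'],z).round(1))
    for l in ('incline','ring_centre','bearing_centre'): print('box',l,arm.boxes_of(n,l)[:4])
E
```

```text
pics
22.0 {'time': 0.0, 'joint_pos': array([-1.30268368,  0.70709346, -0.02760582,  1.48497504,  0.02199215,
        0.95092478, -0.07546048]), 'qd': array([-0.00019475, -0.00074932,  0.00099067, -0.00151578,  0.00016672,
        0.00123899,  0.00117736]), 'joint_efforts': array([ 1.28912416e-04, -8.83230686e+01,  1.23442512e+00, -2.36162478e+01,
        1.67423801e-02,  6.65774744e-03, -4.35398874e-05]), 'ee_pos': array([175.23740911, 547.39746024, 252.83867558]), 'orientation': array([[-9.52398677e-01,  3.04855163e-01, -2.99645085e-04],
       [ 3.04855308e-01,  9.52398091e-01, -1.05668566e-03],
       [-3.67546730e-05, -1.09773442e-03, -9.99999397e-01]]), 'ft_force': array([ 0.39806527,  0.97470681, -0.22835411]), 'moment': array([ 0.04804038, -0.03405477,  0.00283662]), 'gripper_width': 1.0012778103005004}
scene {'fx': 525.5459162293871, 'fy': 525.5459162293871, 'cx': 314.831282022807, 'cy': 242.80248761927126, 'R': array([[-0.62253368, -0.7824583 , -0.01451979],
       [-0.67290102,  0.54465709, -0.50055257],
       [ 0.39956982, -0.30184045, -0.86558437]]), 't': array([174.5259
[... 1725 characters left out ...]
, 'confidence': 0.88} [ 495.9 -196.8   18. ]
ring_centre {'point': [374.0, 312.2], 'confidence': 0.71} [ 419.4 -335.2   18. ]
ring_centre {'point': [277.8, 252.5], 'confidence': 0.52} [ 537.6 -148.9   18. ]
bearing_centre {'point': [259.4, 282.4], 'confidence': 0.96} [ 479.2 -112.8   15. ]
box incline [{'bbox': [217.1, 157.7, 326.3, 305.1], 'confidence': 0.88}]
box ring_centre [{'bbox': [283.0, 255.8, 319.6, 292.9], 'confidence': 0.88}, {'bbox': [373.1, 232.5, 410.2, 267.8], 'confidence': 0.83}, {'bbox': [360.1, 295.8, 393.1, 331.9], 'confidence': 0.61}, {'bbox': [361.1, 188.5, 394.9, 220.6], 'confidence': 0.56}]
box bearing_centre [{'bbox': [245.4, 269.1, 277.1, 296.7], 'confidence': 0.56}]
```

Run:
```python
from h import *
a=cv2.imread('pics/top1.png');b=cv2.imread('pics/scene1.png')
a=cv2.resize(a[130:350,170:430],None,fx=2.2,fy=2.2,interpolation=3);cv2.imwrite('pics/a.png',a)
cv2.imwrite('pics/b.png',cv2.resize(b[150:400,150:460],None,fx=2,fy=2,interpolation=3))
```

```text
(no output)
```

View pics/a.png

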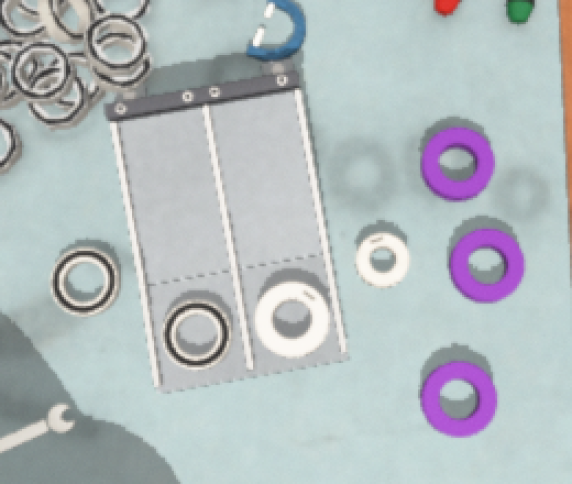

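View pics/scene1.png

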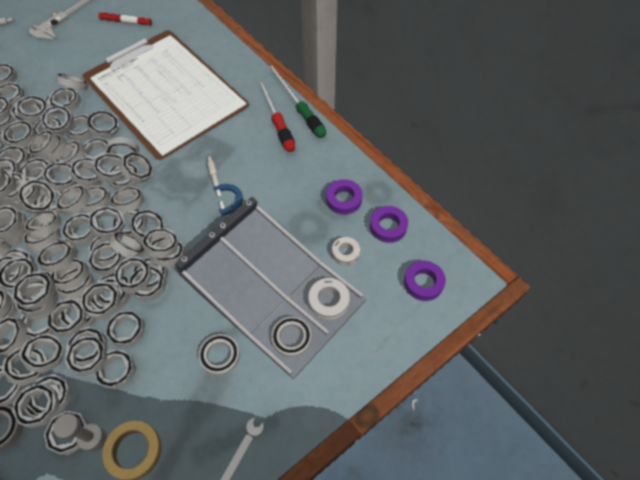

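Top image: the bright thick-walled ring is in the right lane at (302,273). Possible confusions are the small white ring at (343,248), the purple rings at (378,205), (392,250) and (374,312), and the bearings at (259,282) and (208,257). My choice is the bright ring at (302,273). Next I fit the incline pose and the ring centre.

Run:
```python
from h import *
from scipy.optimize import least_squares
c=cap('top');s=cap('scene')
cr=lambda p:[p[0]/2.2+170,p[1]/2.2+130]
P=[((-98,87,8),cr((160,391))),((-98,-87,8),cr((350,358))),((0,84,8),cr((150,283))),((0,-84,8),cr((325,256))),
((144,84,58),cr((114,121))),((144,-84,58),cr((300,90))),((-98,0,18),cr((250,369)))]
def W(v,X):
    x,y,a=v;X=np.array(X,float);return np.array([x+np.cos(a)*X[0]-np.sin(a)*X[1],y+np.sin(a)*X[0]+np.cos(a)*X[1],X[2]])
f=lambda v:np.concatenate([np.array(proj(c,W(v,X)))-p for X,p in P])
r=least_squares(f,[541,-145,.16],loss='soft_l1');v=r.x;print(v,r.fun.round(1))
np.save('pose.npy',v)
# ring: bright blob near px
for cam,k,p0 in((c,'top',(302,273)),(s,'scene',(327,300))):
    g=cv2.cvtColor(cam['pixels'],cv2.COLOR_RGB2GRAY);m=(g>205).astype('uint8')
    n,l,st,ce=cv2.connectedComponentsWithStats(m)
    b=[(i,st[i],ce[i]) for i in range(1,n) if np.hypot(*(st[i][:2]+st[i][2:4]/2-p0))<12 and st[i][4]>100]
    for i,q,ct in b:
        u=q[:2]+q[2:4]/2-.5
        w=atz(cam,u,26);d=w[:2]-v[:2];a=v[2]
        print(k,q,u,w.round(1),'inc',d@[np.cos(a),np.sin(a)],d@[-np.sin(a),np.cos(a)])
vis=cam['pixels'][...,::-1].copy()
for X,_ in P: cv2.circle(vis,tuple(int(round(t)) for t in proj(s,W(v,X))),2,(0,0,255),-1)
cv2.imwrite('pics/fit.png',cv2.resize(vis[170:400,150:400],None,fx=3,fy=2.6)[:598])
```

```text
[ 5.39789255e+02 -1.48103312e+02  1.56591719e-01] [-1.1  0.5  0.1  0.8 -1.8  0.4  1.7 -1.2 -0.6 -1.9  0.4 -2.   1.4  3. ]
top [285 258  35  35 673] [302. 275.] [ 491.9 -197.    26. ] inc -54.91982260295968 -40.81646599545865
```

View pics/fit.png

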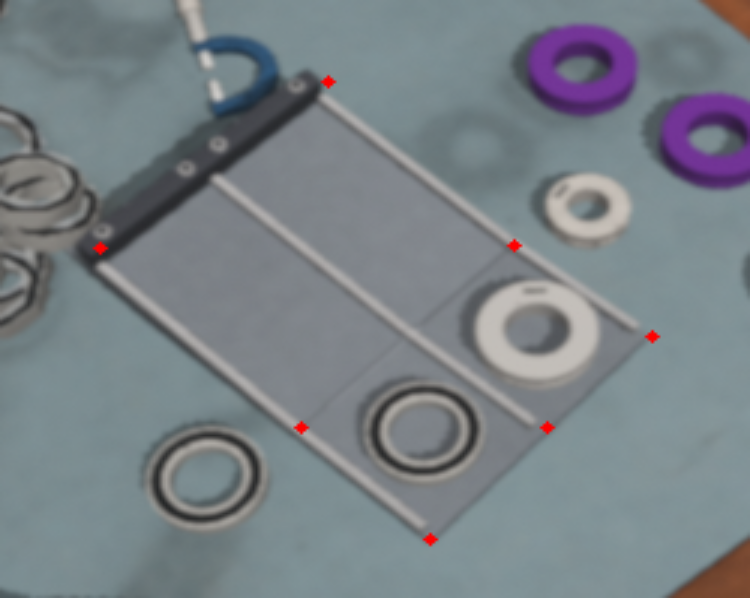

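The fitted pose reprojects within about 3 mm. Yaw is 9.0°, and the ring is at about x = -52, y = -41 in the incline frame, in the right lane as expected. I'll move to a hover in front of the right lane with the jaws about 30 mm apart.

Request:
{"name": "apply_moves", "arguments": {"moves": [{"dp": [-1.5,-1.0,0],"roll": -1},{"dp": [-3,-2,0],"roll": -2},{"dp": [-4.5,-3,0],"roll": -3},{"dp": [-6,-4,0],"roll": -3.35},{"dp": [-7.4,-4.8,0],"roll": -3.35},{"dp": [-8.1,-6.0,0],"roll": -3.35},{"dp": [-8.7,-7.5,0.3],"roll": -3.35},{"dp": [-9.3,-9,0.6],"roll": -3.35},{"dp": [-9.9,-10.5,1],"roll": -3.35},{"dp": [-10.5,-12,1.4],"roll": -3.35},{"dp": [-11.0,-13.4,1.8],"roll": -3.35},{"dp": [-11.5,-14.8,2.3],"roll": -3.35}], "claw": 0.29, "newtons": 60}}

```text
time: 2.4
ee_pos: [431.4, -117.9, 173.3]
orientation: [[-0.988, -0.157, 0.001], [-0.157, 0.988, -0.0], [-0.001, -0.0, -1.0]]
ft_force: [1.1, 0.1, 0.5]
gripper_width: 0.354
```

```bash
cat >> h.py <<'E'
v=np.load('pose.npy');ca,sa=np.cos(v[2]),np.sin(v[2])
def inc(w): d=np.array(w[:2])-v[:2];return np.array([d@[ca,sa],d@[-sa,ca],w[2]])
def go(x,y,z):
    o=arm.get_obs();p=np.array(o['ee_pos']);R=np.array(o['orientation'])
    t=np.array([v[0]+ca*x-sa*y,v[1]+sa*x+ca*y,z]);yaw=np.degrees(np.arctan2(R[1,1],R[0,1]))-90-np.degrees(v[2])
    print('t',o['time'],'inc',inc(p).round(1),'yawerr',round(yaw,2),'F',o['ft_force'].round(1),'w',o['gripper_width'],'dp',(R.T@(t-p)/40).round(3),'roll',round(((yaw+90)%180-90)/8,2))
E
python3 -c "
from h import *
go(-115,-42,150)"
```

```text
t 2.4 inc [-102.4   46.7  173.3] yawerr 0.08 F [1.1 0.1 0.5] w 0.35387551009440443 dp [ 0.319 -2.218  0.584] roll 0.01
```

Request:
{"name": "apply_moves", "arguments": {"moves": [{"dp": [0.16,-1.1,0.2]},{"dp": [0.32,-2.22,0.6]},{"dp": [0.32,-2.22,1.5]},{"dp": [0.32,-2.22,2.4]},{"dp": [0.32,-2.22,3.1]},{"dp": [0.32,-2.22,3.1]}]}}

```text
$.moves[0]: bad value
```

Run:
```python
from h import *
go(-115,-42,34)
s=cap('scene');t=cap('top')
f=lambda i,r:cv2.resize(i['pixels'][...,::-1][r[0]:r[1],r[2]:r[3]],(400,560),interpolation=3)
cv2.imwrite('pics/c.png',np.hstack([f(s,(180,390,250,400)),f(t,(165,340,220,345))]))
```

```text
t 2.4 inc [-102.4   46.7  173.3] yawerr 0.08 F [1.1 0.1 0.5] w 0.35387551009440443 dp [ 0.321 -2.217  3.484] roll 0.01
```

View pics/c.png

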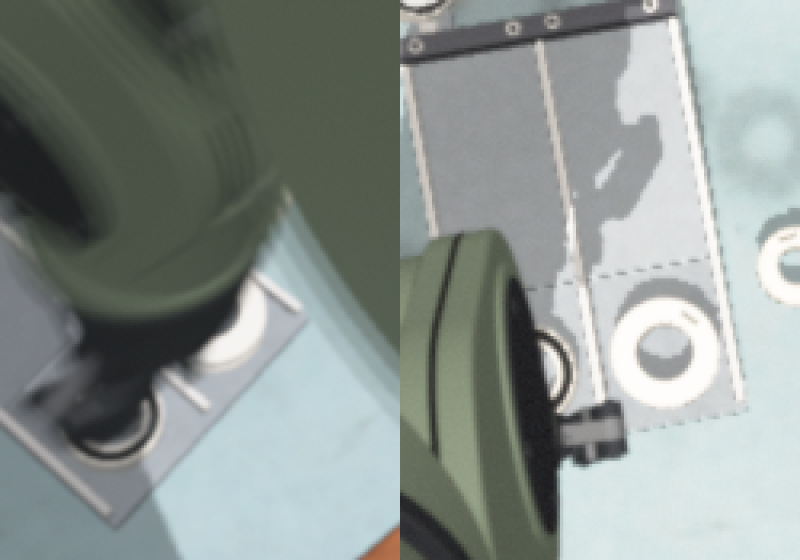

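The move was refused because roll is required; the arm has not moved. The picture shows the ring undisturbed and the arm beside it over the left lane's front. I'll resend with roll.

Request:
{"name": "apply_moves", "arguments": {"moves": [{"dp": [0.16,-1.1,0.2],"roll": 0},{"dp": [0.32,-2.22,0.6],"roll": 0},{"dp": [0.32,-2.22,1.5],"roll": 0},{"dp": [0.32,-2.22,2.4],"roll": 0},{"dp": [0.32,-2.22,3.1],"roll": 0},{"dp": [0.32,-2.22,3.1],"roll": 0}]}}

```text
time: 3.25
ee_pos: [429.8, -211.2, 47.3]
orientation: [[-0.989, -0.15, -0.005], [-0.15, 0.989, -0.001], [0.005, -0.0, -1.0]]
ft_force: [0.2, 0.0, 0.8]
gripper_width: 0.353
```

Run:
```python
from h import *
go(-115,-42,34)
w=cap('wrist');t=cap('top')
f=lambda i,r:cv2.resize(i['pixels'][...,::-1][r[0]:r[1],r[2]:r[3]],(400,560),interpolation=3)
cv2.imwrite('pics/d.png',np.hstack([cv2.resize(w['pixels'][...,::-1],(400,300)),f(t,(165,340,220,345))[200:500]]))
```

```text
t 3.25 inc [-118.4  -45.2   47.3] yawerr -0.37 F [0.2 0.  0.8] w 0.35327665604868974 dp [-0.087  0.081  0.332] roll -0.05
```

View pics/d.png

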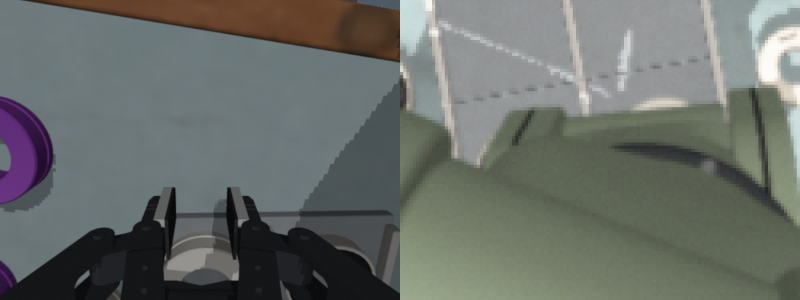

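Wrist view: the fingers (165–240, 190–260) stand before the landing edge, centred on the ring behind them at (200,270). I'll lower and creep forward.

Request:
{"name": "apply_moves", "arguments": {"moves": [{"dp": [-0.1,0.08,0.2],"roll": 0},{"dp": [-0.1,0.08,0.35],"roll": 0},{"dp": [-0.3,0.08,0.35],"roll": 0},{"dp": [-0.6,0.08,0.35],"roll": 0},{"dp": [-0.8,0.08,0.35],"roll": 0},{"dp": [-0.8,0.08,0.35],"roll": 0}]}}

```text
time: 4.1
ee_pos: [462.3, -203.7, 35.1]
orientation: [[-0.989, -0.149, -0.001], [-0.149, 0.989, -0.002], [0.002, -0.002, -1.0]]
ft_force: [-0.2, 0.7, 0.2]
gripper_width: 0.355
```

Run:
```python
from h import *
go(-60,-42,34)
w=cap('wrist','w2.png')
```

```text
t 4.1 inc [-85.2 -42.8  35.1] yawerr -0.38 F [-0.2  0.7  0.2] w 0.3545997702946853 dp [-0.63   0.025  0.026] roll -0.05
```

View pics/w2.png

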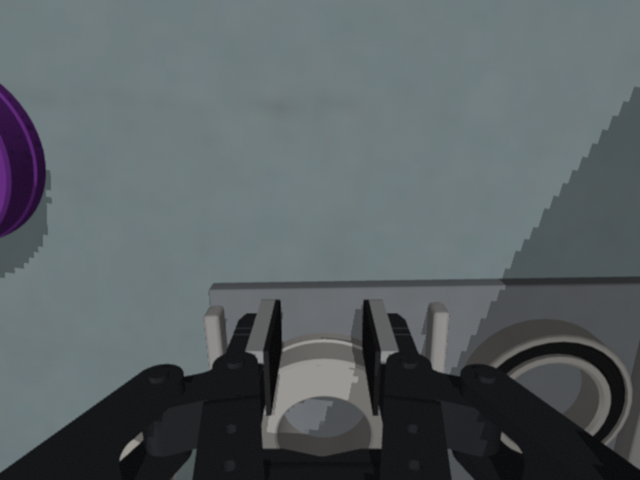

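```bash
cat >> h.py <<'E'
def wr(w,o):
    M=np.array(w['mount']);T=np.eye(4);T[:3,:3]=o['orientation'];T[:3,3]=o['ee_pos'];C=np.linalg.inv(T@M)
    return dict(w,R=C[:3,:3],t=C[:3,3])
E
python3 - <<'E'
from h import *
o=arm.get_obs();w=wr(cap('wrist'),o)
for n,p,z in(('rim',(322,340),28),('rim low',(322,334),8),('bore rim',(322,398),28),('edge',(322,282),8),('railL',(215,308),18),('railR',(438,306),18)):
    print(n,inc(atz(w,p,z)).round(1))
for n,x in(('tipback22',(11,18,22)),('tipfront22',(-11,18,22)),('tipback12',(11,18,12)),('tipfront12',(-11,18,12))):
    for s in(1,-1):
        X=np.array(o['ee_pos'])+np.array(o['orientation'])@(np.array(x)*[1,s,1]);print(n,np.round(proj(w,X)))
print(arm.pinpoint('wrist','ring_centre'))
E
```

```text
rim [-84.9 -42.2  28. ]
rim low [-75.7 -42.3   8. ]
bore rim [-61.1 -42.4  28. ]
edge [-98.1 -42.1   8. ]
railL [-92.4 -81.1  18. ]
railR [-92.6  -0.1  18. ]
tipback22 [369. 291.]
tipback22 [272. 291.]
tipfront22 [367. 343.]
tipfront22 [274. 343.]
tipback12 [372. 303.]
tipback12 [268. 303.]
tipfront12 [369. 357.]
tipfront12 [271. 358.]
[]
```

The tips show about 15 mm ahead of the TCP at this opening, so z is about 20, which is high on the ring. I'll back off, go lower, then push gently.

Request:
{"name": "apply_moves", "arguments": {"moves": [{"dp": [0.3,0.02,0],"roll": -0.05},{"dp": [0.55,0.02,0],"roll": -0.05},{"dp": [0.55,0.02,0.15],"roll": -0.05},{"dp": [0.55,0.02,0.17],"roll": -0.05},{"dp": [0.3,0.02,0.17],"roll": -0.05},{"dp": [0.0,0.02,0.17],"roll": -0.05},{"dp": [-0.2,0.02,0.17],"roll": -0.05},{"dp": [-0.4,0.02,0.17],"roll": -0.05},{"dp": [-0.4,0.02,0.17],"roll": -0.05}]}}

```text
time: 5.38
ee_pos: [476.3, -201.8, 29.4]
orientation: [[-0.988, -0.155, -0.005], [-0.155, 0.988, -0.004], [0.005, -0.003, -1.0]]
ft_force: [-14.7, -3.9, 38.3]
gripper_width: 0.357
```

Run:
```python
from h import *
go(-20,-42,34)
o=arm.get_obs();w=wr(cap('wrist','w3.png'),o)
g=w['pixels']
for x in(-98,-85,-60):print(x,proj(w,[v[0]+ca*x+sa*42,v[1]+sa*x-ca*42,28]))
```

```text
t 5.375 inc [-71.  -43.1  29.4] yawerr -0.07 F [-14.7  -3.9  38.3] w 0.3569994550819386 dp [-1.276  0.029 -0.122] roll -0.01
-98 [np.float64(323.3171085497048), np.float64(271.3148328587559)]
-85 [np.float64(323.3299609396076), np.float64(308.85527478405106)]
-60 [np.float64(323.35274201437784), np.float64(375.39633219702034)]
```

View pics/w3.png

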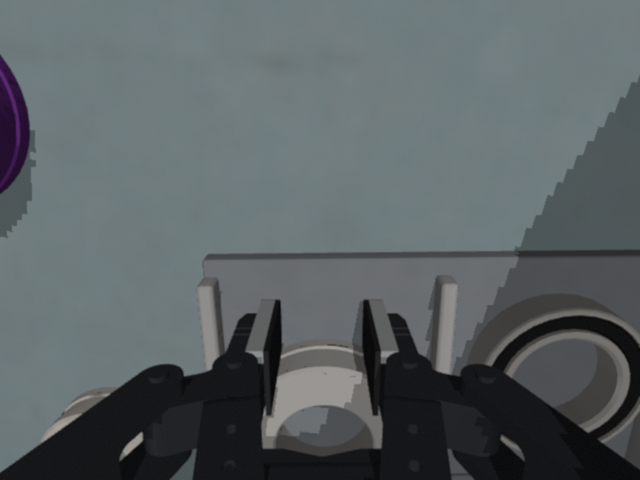

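The 38 N upward force shows the tips are rubbing the landing, so tips_ahead is about 22 after all and the earlier height was right. The ring has moved ahead of the fingers and the bearing is untouched. I'll raise and keep pushing, following the slope.

Request:
{"name": "apply_moves", "arguments": {"moves": [{"dp": [0,0.02,-0.15],"roll": 0},{"dp": [-0.2,0.02,-0.15],"roll": 0},{"dp": [-0.4,0.02,-0.15],"roll": 0},{"dp": [-0.6,0.02,-0.15],"roll": 0},{"dp": [-0.8,0.02,-0.15],"roll": 0},{"dp": [-1.0,0.02,-0.15],"roll": 0},{"dp": [-1.2,0.02,-0.15],"roll": 0},{"dp": [-1.4,0.02,-0.15],"roll": 0},{"dp": [-1.6,0.02,-0.17],"roll": 0},{"dp": [-1.8,0.02,-0.2],"roll": 0},{"dp": [-2.0,0.02,-0.23],"roll": 0},{"dp": [-2.0,0.02,-0.23],"roll": 0}]}}

```text
time: 6.92
ee_pos: [556.0, -188.3, 38.3]
orientation: [[-0.988, -0.155, -0.004], [-0.155, 0.988, -0.004], [0.004, -0.003, -1.0]]
ft_force: [0.3, -0.5, -0.3]
gripper_width: 0.357
```

Run:
```python
from h import *
go(75,-42,49)
o=arm.get_obs();w=wr(cap('wrist','w4.png'),o);t=cap('top')
f=t['pixels'][...,::-1][150:340,210:350]
cv2.imwrite('pics/e.png',np.hstack([cv2.resize(w['pixels'][...,::-1],(400,300)),cv2.resize(f,(400,540))[:300]]))
```

```text
t 6.925 inc [  9.7 -42.3  38.3] yawerr -0.05 F [ 0.3 -0.5 -0.3] w 0.35698418385440644 dp [-1.631  0.007 -0.274] roll -0.01
```

View pics/e.png

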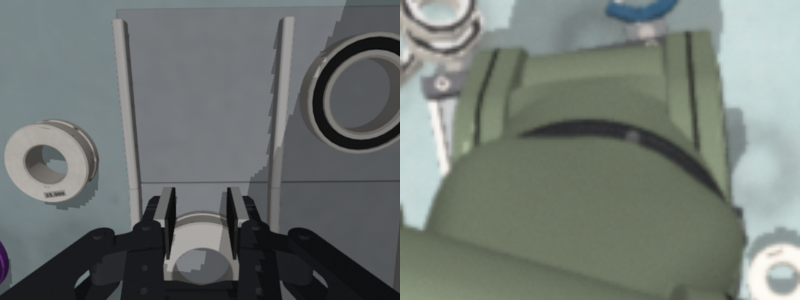

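Wrist view: the ring is still cradled between the fingers at (200,250) and past the ramp line. The bearing at (355,95) is undisturbed. Continue up.

Request:
{"name": "apply_moves", "arguments": {"moves": [{"dp": [-0.2,0.01,-0.04],"roll": 0},{"dp": [-0.4,0.01,-0.07],"roll": 0},{"dp": [-0.6,0.01,-0.1],"roll": 0},{"dp": [-0.8,0.01,-0.13],"roll": 0},{"dp": [-1.0,0.01,-0.16],"roll": 0},{"dp": [-1.2,0.01,-0.2],"roll": 0},{"dp": [-1.35,0.01,-0.22],"roll": 0},{"dp": [-1.5,0.01,-0.24],"roll": 0},{"dp": [-1.6,0.01,-0.26],"roll": 0},{"dp": [-1.65,0.01,-0.26],"roll": 0},{"dp": [-1.65,0.01,-0.26],"roll": 0}]}}

```text
time: 8.4
ee_pos: [620.6, -177.8, 48.3]
orientation: [[-0.988, -0.155, -0.004], [-0.155, 0.988, -0.004], [0.005, -0.003, -1.0]]
ft_force: [-2.4, -0.5, 1.2]
gripper_width: 0.353
```

Run:
```python
from h import *
go(80,-42,49.5)
o=arm.get_obs();w=wr(cap('wrist','w5.png'),o)
for x,z in((81,41),(70,39)):print(x,proj(w,[v[0]+ca*x+sa*42,v[1]+sa*x-ca*42,z]))
```

```text
t 8.4 inc [ 75.2 -42.   48.3] yawerr -0.06 F [-2.4 -0.5  1.2] w 0.3529017992264252 dp [-0.12  -0.    -0.032] roll -0.01
81 [np.float64(320.05069664679996), np.float64(352.43183267270655)]
70 [np.float64(320.00329726695975), np.float64(321.4866226586522)]
```

View pics/w5.png

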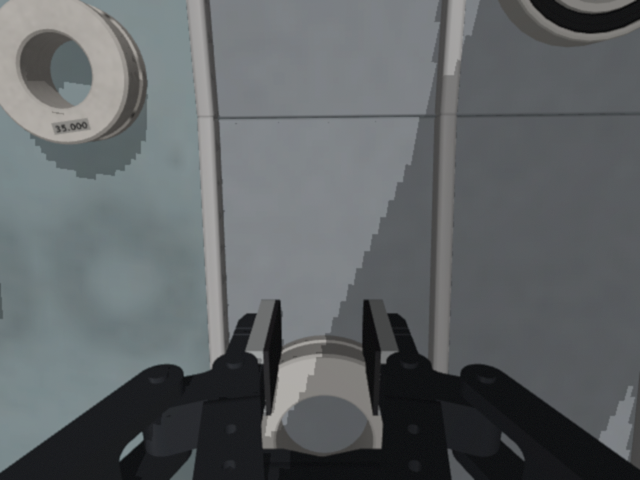

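Ring rear rim at row ~345, so the centre is at about x = 111. I'll nudge on to feel the stop.

Request:
{"name": "apply_moves", "arguments": {"moves": [{"dp": [-0.04,0,-0.01],"roll": 0},{"dp": [-0.08,0,-0.02],"roll": 0},{"dp": [-0.08,0,-0.02],"roll": 0}]}}

```text
time: 8.82
ee_pos: [622.6, -177.6, 48.6]
orientation: [[-0.988, -0.155, -0.007], [-0.155, 0.988, -0.004], [0.008, -0.003, -1.0]]
ft_force: [-9.8, -0.9, 2.1]
gripper_width: 0.356
```

Request:
{"name": "apply_moves", "arguments": {"moves": [{"dp": [-0.06,0,-0.01],"roll": 0},{"dp": [-0.08,0,-0.01],"roll": 0}]}}

```text
time: 9.07
ee_pos: [623.2, -177.7, 48.5]
orientation: [[-0.988, -0.154, -0.014], [-0.154, 0.988, -0.005], [0.014, -0.003, -1.0]]
ft_force: [-24.2, -1.8, 10.5]
gripper_width: 0.354
```

Force climbs to 24 N with almost no travel, so the ring is against the stop. I'll back straight off down the slope, then rise and clear away.

Request:
{"name": "apply_moves", "arguments": {"moves": [{"dp": [0.2,0,0],"roll": 0},{"dp": [0.5,0,0],"roll": 0},{"dp": [0.9,0,0.02],"roll": 0},{"dp": [1.3,0,0],"roll": 0},{"dp": [1.7,0,-0.3],"roll": 0},{"dp": [2.0,0,-1.0],"roll": 0},{"dp": [2.5,0,-2.0],"roll": 0},{"dp": [2.5,1.2,-3.2],"roll": 0},{"dp": [2.5,2.7,-4.2],"roll": 0},{"dp": [2.5,4.2,-5],"roll": 0},{"dp": [2.5,5.7,-5],"roll": 0},{"dp": [2.5,7.2,-5],"roll": 0}]}}

```text
time: 10.58
ee_pos: [484.6, 81.2, 249.7]
orientation: [[-0.988, -0.154, -0.011], [-0.154, 0.988, -0.004], [0.012, -0.002, -1.0]]
ft_force: [1.0, 0.8, -1.2]
gripper_width: 0.354
```

Request:
{"name": "apply_moves", "arguments": {"moves": [{"dp": [0,1.5,0],"roll": 0},{"dp": [0,3,0],"roll": 0},{"dp": [0,4.5,0],"roll": 0},{"dp": [0,4.5,0],"roll": 0}]}}

```text
time: 11.08
ee_pos: [455.3, 263.7, 249.2]
orientation: [[-0.987, -0.16, -0.011], [-0.16, 0.987, -0.002], [0.011, 0.0, -1.0]]
ft_force: [0.4, -1.6, -0.7]
gripper_width: 0.355
```

Run:
```python
from h import *
print(arm.get_obs()['time'])
for n,nm in (('top','top2.png'),('scene','scene2.png')):
    c=cap(n,nm)
    for l,z in(('ring_centre',36),('bearing_centre',15)):
        for r in arm.pinpoint(n,l): print(n,l,r,inc(atz(c,r['point'],z)).round(1))
a=cv2.imread('pics/top2.png')[130:350,170:430];b=cv2.imread('pics/scene2.png')[170:400,150:410]
cv2.imwrite('pics/f.png',np.hstack([cv2.resize(a,(400,340)),cv2.resize(b,(400,340))]))
```

```text
11.075
top ring_centre {'point': [288.4, 191.9], 'confidence': 0.76} [110.9 -40.9  36. ]
top ring_centre {'point': [374.7, 313.1], 'confidence': 0.71} [-149.8 -165.1   36. ]
top ring_centre {'point': [391.6, 249.4], 'confidence': 0.68} [ -35.8 -219.6   36. ]
top ring_centre {'point': [376.4, 205.9], 'confidence': 0.59} [  53.7 -206.6   36. ]
top bearing_centre {'point': [262.2, 282.9], 'confidence': 0.78} [-56.2  39.1  15. ]
scene ring_centre {'point': [251.9, 232.9], 'confidence': 0.92} [117.7 -39.   36. ]
scene ring_centre {'point': [389.1, 222.7], 'confidence': 0.83} [ -41.8 -210.1   36. ]
scene ring_centre {'point': [344.3, 194.4], 'confidence': 0.8} [  53.5 -203.6   36. ]
scene ring_centre {'point': [427.3, 281.4], 'confidence': 0.79} [-156.1 -163.9   36. ]
scene bearing_centre {'point': [292.3, 338.2], 'confidence': 0.71} [-55.9  45.   15. ]
```

View pics/f.png

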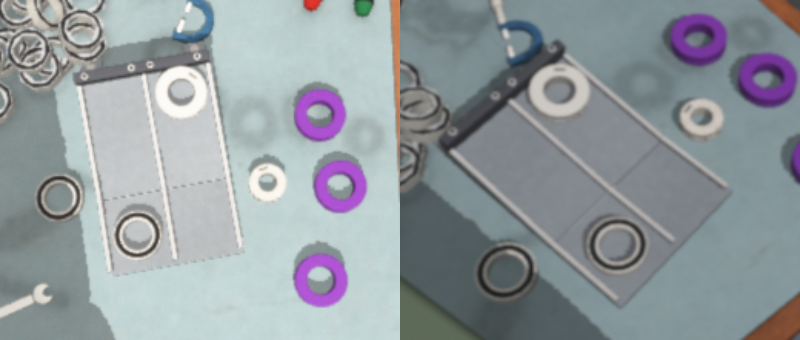

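Both views show the ring flat against the stop bar in the right lane (top crop (182,91), scene crop (558,91)). The bearing lies where it was on the left landing. The arm is clear, so I'll hand in.

```bash
python3 -c "
from cell import arm
print(arm.sign_off())"
```

```text
the job is handed in; nothing more can be done
None
```

The master ring is up against the stop bar in its own lane (the right one). I pushed it there with two part-open fingers, sliding all the way, and handed the job in at about 11 s.

- **At the stop:** the push force rose to 24 N with almost no further travel. I then backed the fingers straight off down the slope and moved the arm clear.
- **Ring position:** the last pictures show it lying flat against the bar. The top camera puts its centre at x ≈ 111 mm and the scene camera at 118 mm. Touching would be 114 mm and the allowed range is 102 to 120 mm. The 7 mm difference is within the detector and calibration error.
- **Bearing:** it still lies on the landing in the other lane. Detections before and after agree within about 5 mm, which is the noise of the measurement.
- **What went wrong:** early on I misjudged the fingertip height and the tips rubbed the landing with up to 38 N measured at the end of that move. I raised them before going on. The limits I know of are 40 N for the gripper body and 120 N at the wrist, and I did not see the peak force during that move.

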